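# Pack an engraved display case by tipping and flipping

## Task

Pack the blue display case that stands on edge inside the open black carrying case: push it over backwards so that it lies flat on its back in the carrying case with the engraved disc facing up, then push the carrying case's lid over from behind and press it fully shut. Work with pushes only, without picking the display case up, and leave everything else on the bench as it is, including the second display case standing outside.

Things in the scene. Friction and masses are not known exactly. Their poses are not given: they have to be found in the camera images.
- tray: Black carrying case, an open box fixed to the bench: 190 mm along its x, 150 mm along its y, 42 mm high, walls and floor 6 mm thick, so the inner floor is 6 mm above the bench. Origin: centre of its underside. Its +x axis points to the hinge side, its z is up.
- case: Blue display case to lay down, a loose block of 0.17-0.35 kg: 28 mm thick (x), 104 wide (y), 108 tall (z), an 80 mm disc flush in its front (-x) face. Origin: centre of its underside as it stands, on the inner floor near the wall facing the hinge, front to that wall, yaw within 0.08 rad of the carrying case's. Leaned back 15 degrees (top back 30 mm) it topples; on its back its x points down.
- case_heel (a point): Middle of the display case's lower rear edge, on which it pivots when tipped back (14 mm along its +x from its origin, at its underside); stays at about 6 mm above the bench when the display case is tipped without lifting.
- lid (a joint): Angle of the carrying case's lid in rad: 0 fully shut, about 1.57 straight up, 1.9 the stop leaning back. Starts open at 1.6 to 1.82. The stiff hinge holds the lid at any angle, so it must be pushed all the way down; about 2 to 4 N near its free edge moves it.
- lid_hinge (a point): Middle of the lid's hinge line, on top of the +x wall: 95 mm along the carrying case's x, 42.5 mm above the bench; the line runs along its y. The lid is a flat plate 190 mm from hinge to free edge, 150 mm wide, 8 mm thick; its inner face passes through the hinge line; its smooth outer face (the upper one when shut, the rear one when open) lies 8 mm from it.
- lid_edge (a point): Middle of the lid's free edge on its outer face, 190 mm from the hinge line.
- spare: Second display case, identical to the first but standing on the bench beside the carrying case; leave it. Origin: centre of its underside; z up.
- glue: White glue bottle with a nozzle, 38 mm in diameter, 125 mm tall; leave it. Origin: centre of its underside; z up.
- wineglass: Clear stemmed wine glass, 78 mm in diameter, 190 mm tall; leave it. Origin: centre of its underside; z up.
- jar: Clear jar with a steel cap, 56 mm in diameter, 70 mm tall; leave it. Origin: centre of its underside; z up.
- tape: Roll of paper tape lying flat, 68 mm in diameter, 14 mm high; leave it. Origin: centre of its underside.
- brush: Dusting brush lying flat, 150 mm long (its x), about 42 mm wide and 20 mm high; leave it. Origin: below its middle, on the bench.
- carton: White carton 90 x 140 mm and 60 mm high; leave it. Origin: centre of its underside.
Things that resemble listed ones, but are neither listed nor needed, are in the scene too. Leave any turquoise look-alike of the case alone.

How it is judged:
By the outcome, as a careful person would: the job done as asked, in the order asked, and still so for the second after the job is handed in, with the robot touching nothing.
It also fails if it takes over 54 s, if anything falls off the work surface, if the arm or the gripper's body presses on something with over 40 N, if the wrist force passes 120 N, or if a joint passes its speed limit or range.

## Robot

A 7-joint arm with a two-finger parallel gripper is mounted at the origin on the work surface. World frame = base frame: x ahead of the robot, y to its left, z up, the work surface at z = 0. Lengths are in m, angles in rad, forces in N, time in s.
With the tool pointing down it reaches from about 0.425 to 0.925 m from the base axis. Payload 6.8 kg.
Tool frame: the origin (TCP) lies at the very end of the fingers, on their centre line; the grasp point (between the pads) lies 19 mm behind it; z points along the fingers, y is the line along which they close (so a half turn about z gives the same grasp; the last joint's range is limited). The gripper opens to 85 mm and grips with 20 to 120 N. Pads are 22 mm wide; open, the fingers measure 114 mm over their backs; the gripper's body (76 mm by 85 mm) begins 54 mm behind the grasp point. The pads swing forward as they close: fully open they stand 13 mm farther back than shut.
Start: joints at [-1.254, 0.477, 0.022, 1.555, -0.011, 1.109, -0.083], TCP at [0.278, 0.615, 0.231] pointing down, gripper open.
Joint ranges: [-2.96, 2.96], [-0.34, 2.1], [-1.41, 1.46], [0.24, 2.44], [-1.37, 4.51], [0.17, 1.92], [-2.96, 2.96]. Speed limits (rad/s): [2.39, 2.39, 3.14, 3.14, 3.14, 3.14, 3.14].

## Interface

Orientations are given as a unit quaternion [w, x, y, z].
In Python, from station import telemetry, viewer, job, search_frame, cut_out gives the robot as it stands. The module is installed in compiled form; this text tells all that it offers.
- The arm moves only by the shell command python3 -m crank 'ROWS' [FORCE]. ROWS is JSON, a list of rows, each an object with "delta_rot": the turn, a rotation vector about the tool's x, y, z in degrees, a list of three; "xyz": the shift along the tool's x, y, z in m, a list of three; "fingers": the gripper command: -1 is fully open, 1 is shut, values between are in proportion. In form: [{"delta_rot": [ax, ay, az], "xyz": [dx, dy, dz], "fingers": fingers}, ...]. A call has 1 to 10 rows; each row is the pose to reach, as a shift and turn from the pose commanded when the call began, along the tool's axes at that moment; what a row does not reach only later rows make up. A row lasts 1/10 s, in which the tool goes at most 50 mm and 8.59 degrees, less where a joint would pass 70% of its speed; a pose out of reach is approached as far as the arm can. A call with a gripper value outside its range is refused whole. The fingers move at their own pace and stop on an object; FORCE is the grip in N (left out, the last holds). Time passes only in rows, so rows that repeat a pose let the fingers close. It gives the time, the measured TCP pose, the force, the opening and the grip force at its end, in the units of the state.
- telemetry.get_obs(): the state, without advancing time (a new reading comes with each control period).
- viewer.read_camera(name): name is "side" or "top"; returns a dict with "img" (480x640x3 uint8, red, green, blue), "fx", "fy", "cx", "cy" (pixels), "origin" and "rotation" of the camera in the world. Camera axes: x right, y up, looking along -z (the intrinsics and any distortion apply to the point x, -y, -z); pixel columns grow to the right and rows downward; lengths in m; the calibration is good to about 2 mm. A picture is of the moment at which its call begins. There is no depth.
- job.hand_in(): hands the job in; it is judged then, once.
Trained networks look in the newest picture that a camera, given by its name, has taken for a name from the list of things; names that differ only in an ending like _2 or _b are one class to them, and where a whole thing is asked for, a point or a joint stands for the part that bears it (a point fixed in the world has none). Each returns a list of dicts, best first, with "score" (0 to 1); they miss things now and then, are a little off and sometimes report something else, mostly with a low value. They report only what shows in the picture. A call takes as long as a camera call. They do not tell look-alikes from the thing itself.
- search_frame(camera, thing): "pixel" ([column, row] in pixels, amid what is visible of it).
- cut_out(camera, thing): "pixels" (480x640 bool, what is visible of it) and "pixel" ([column, row] in pixels, amid what is visible of it).
The state is a dict: "t": time; "q": joint angles; "joint_vel": joint speeds; "joint_torque": joint torques, N m; "eef_pos": TCP position; "tool_rot": TCP orientation; "contact_force": force on the tool from outside, world axes, zero at the start; "torque": the same for the moment, N m; "gripper_width": opening from 0.0 (shut) to 1.0 (fully open); "grasp_force": force on a finger pad.
Only numpy, scipy, OpenCV 4.12 (cv2) and the standard library are available. Lean on these libraries where they do the work, as an engineer would, in place of code of your own. Each camera call takes 0.05 s, during which the arm holds its last target. There are 200 camera calls.

## Working session

There is one attempt and no reset: what is moved stays moved. The work goes in short steps, Python scripts to look and compute and a shell command to move; the robot and the scene stay as the last step left them, time stands still between calls to the robot, and variables do not carry over. Pictures are saved under pics/ and viewed, at most 10 in all, crops included, and the job is handed in when it is done.

```bash
mkdir -p pics; cat > h.py <<'E'
import numpy as np,cv2
from station import telemetry, viewer, job, search_frame, cut_out
def cam(n): return viewer.read_camera(n)
def ray(c,px):
    d=np.array([(px[0]-c['cx'])/c['fx'],-(px[1]-c['cy'])/c['fy'],-1.])
    return np.array(c['origin']),np.array(c['rotation'])@d
def at_z(c,px,z):
    o,d=ray(c,px); return o+d*(z-o[2])/d[2]
def proj(c,P):
    p=(np.array(P,float)-np.array(c['origin']))@np.array(c['rotation'])
    return np.stack([c['cx']+c['fx']*p[...,0]/-p[...,2], c['cy']-c['fy']*p[...,1]/-p[...,2]],-1)
E
python3 - <<'E'
from h import *
np.set_printoptions(precision=4,suppress=True)
for n in ['top','side']:
    c=cam(n); print(n,{k:v for k,v in c.items() if k!='img'})
    cv2.imwrite(f'pics/{n}0.png',c['img'][:,:,::-1])
    for t in ['tray','case','lid','glue','wineglass','jar','tape','brush','carton']:
        print(t,[(np.round(r['pixel']).astype(int).tolist(),round(r['score'],2)) for r in search_frame(n,t)][:4])
print(telemetry.get_obs())
E
```

```text
top {'fx': 590.296598997954, 'fy': 590.296598997954, 'cx': 314.5309495366433, 'cy': 251.06823089286067, 'origin': array([0.4033, 0.0118, 1.5608]), 'rotation': array([ 0.7162,  0.0319, -0.0344, -0.6963])}
tray [([337, 241], 0.82)]
case [([247, 279], 0.87), ([309, 259], 0.71)]
lid [([369, 224], 0.55), ([311, 259], 0.43)]
glue [([291, 184], 0.5)]
wineglass [([131, 251], 0.96)]
jar [([504, 238], 0.86)]
tape [([506, 306], 0.82)]
brush [([188, 204], 0.64), ([370, 229], 0.59), ([290, 183], 0.23)]
carton [([456, 201], 0.78)]
side {'fx': 521.9601123432967, 'fy': 521.9601123432967, 'cx': 314.1008769291695, 'cy': 231.73355673763257, 'origin': array([0.1751, 1.2276, 0.8844]), 'rotation': array([-0.1293, -0.0727,  0.473 ,  0.8685])}
tray [([308, 199], 0.71)]
case [([324, 234], 0.95), ([326, 273], 0.88), ([311, 197], 0.43)]
lid [([314, 185], 0.6)]
glue [([252, 241], 0.71), ([309, 200], 0.55)]
wineglass [([256, 316], 0.89)]
jar [([311, 185], 0.62)]
tape [([309, 200], 0.22)]
brush [([231, 310], 0.57)]
carton []
{'t': 1.0, 'q': array([-1.2541,  0.477 ,  0.0224,  1.5554, -0.0115,  1.1093, -0.0831]), 'joint_vel': array([-0.0007, -0.0007,  0.0007,  0.0017, -0.0018,  0.0001, -0.0007]), 'joint_torque': array([  0.0003, -59.6337,   1.6064, -28.1549,   0.0125,   0.0016,
         0.    ]), 'eef_pos': array([0.2782, 0.615 , 0.2313]), 'tool_rot': array([-0.    ,  0.2108,  0.9775, -0.    ]), 'contact_force': array([ 0.5799, -0.1285, -0.4251]), 'torque': array([-0.0191,  0.0207,  0.0331]), 'grasp_force': 0.0, 'gripper_width': 1.0020874547548682}
```

View pics/top0.png

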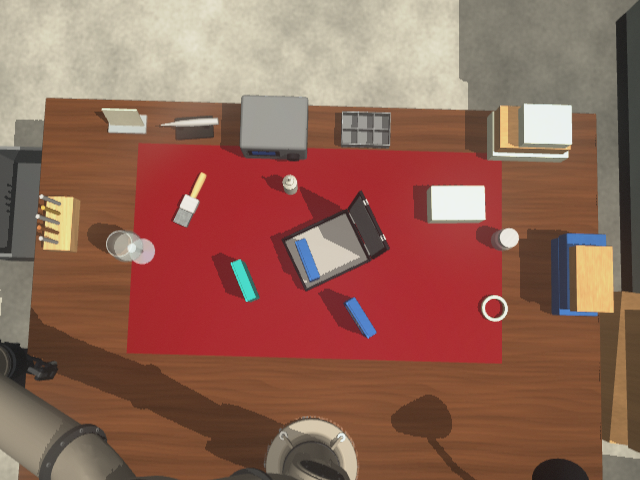

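View pics/side0.png

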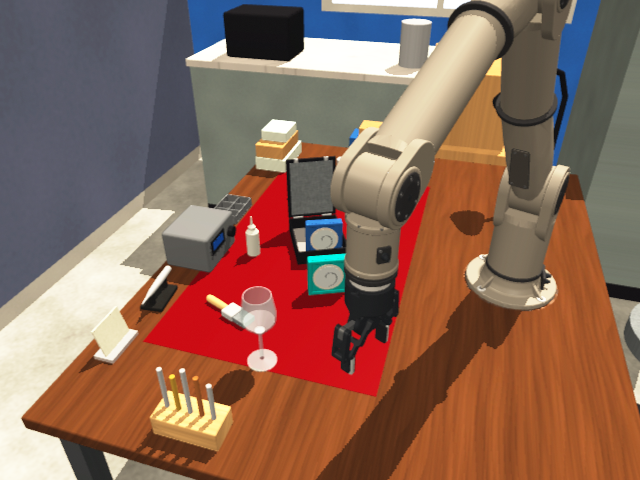

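Top view: tray at about (337,241), with its hinge side to the upper right. The blue case is at (307,259), the lid at (369,224), the spare at (361,318), the turquoise look-alike at (244,280), and the glue at (290,184). The side view shows the case in front of the open lid. Next I'll take a magnified crop for corners.

```bash
sed -i 's/^import numpy as np,cv2/import numpy as np,cv2\nfrom scipy.spatial.transform import Rotation as R\nfrom scipy.optimize import least_squares/; s/return viewer.read_camera(n)/c=dict(viewer.read_camera(n)); q=c["rotation"]; c["rotation"]=R.from_quat([q[1],q[2],q[3],q[0]]).as_matrix(); return c/' h.py
python3 - <<'E'
from h import *
c=cam('top'); cr=cv2.resize(c['img'][180:300,270:400,::-1],None,fx=5,fy=5,interpolation=cv2.INTER_CUBIC)
c2=cam('side'); cr2=cv2.resize(c2['img'][150:270,270:360,::-1],None,fx=5,fy=5,interpolation=cv2.INTER_CUBIC)[:, :]
cv2.imwrite('pics/topc.png',cr); cv2.imwrite('pics/sidec.png',cr2)
for n,p,z in [('tray',(337,241),.03),('case',(307,259),.114),('spare',(361,318),.108),('glue',(290,180),.1),('glass',(143,250),0),('lidtop',(369,224),.14)]: print(n,at_z(c,p,z))
E
```

```text
tray [ 0.57544792 -0.04947727  0.03      ]
case [0.51938313 0.026541   0.114     ]
spare [ 0.37885699 -0.10970296  0.108     ]
glue [0.71841138 0.07521518 0.1       ]
glass [0.54011288 0.46321706 0.        ]
lidtop [ 0.60682853 -0.12177481  0.14      ]
```

View pics/topc.png

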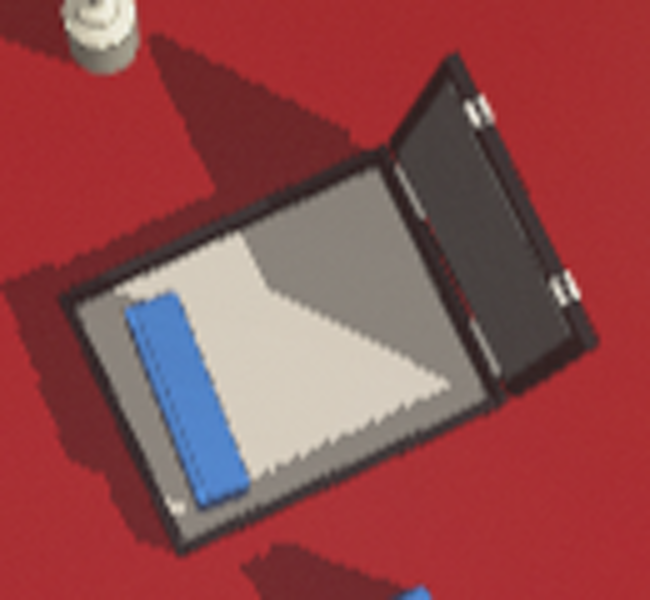

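View pics/sidec.png

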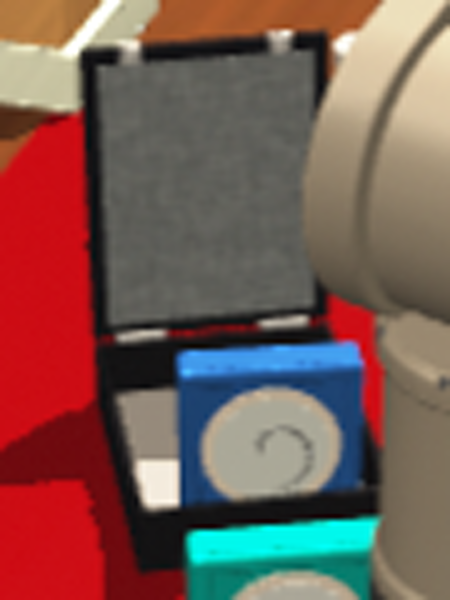

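Top crop: rim corners are at crop (65,298), (182,550), (500,405) and (385,152). Case top corners are at (127,308), (177,290), (248,488) and (203,505). The lid free edge runs (455,55) to (595,345). The side crop shows the disc facing the camera. Now I'll fit the poses.

```bash
cat > fit.py <<'E'
from h import *
np.set_printoptions(precision=4,suppress=True)
c=cam('top')
cp=lambda L:np.array(L)/5+[270,180]-.4
rim=cp([(65,298),(182,550),(500,405),(385,152)]); ct=cp([(127,308),(177,290),(248,488),(203,505)]); le=cp([(455,55),(595,345)])
def T(p,P): # planar pose
    a=p[2]; P=np.array(P,float); return np.c_[p[0]+P[:,0]*np.cos(a)-P[:,1]*np.sin(a),p[1]+P[:,0]*np.sin(a)+P[:,1]*np.cos(a),P[:,2]]
tr=least_squares(lambda p:(proj(c,T(p,[[-.095,.075,.042],[-.095,-.075,.042],[.095,-.075,.042],[.095,.075,.042]]))-rim).ravel(),[.575,-.05,-1.1])
cs=least_squares(lambda p:(proj(c,T(p,[[-.014,.052,.114],[.014,.052,.114],[.014,-.052,.114],[-.014,-.052,.114]]))-ct).ravel(),[.52,.027,-1.1])
def lidp(a,y,u=.19,n=.008): return [.095+u*-(-np.cos(a))*-1+n*np.sin(a),y,.0425+u*np.sin(a)+n*np.cos(a)]
ld=least_squares(lambda a:(proj(c,T(tr.x,[lidp(a[0],.075),lidp(a[0],-.075)]))-le).ravel(),[1.7])
if __name__=='__main__':
    for r in (tr,cs,ld): print(r.x,r.fun)
    print('case in tray',(np.array([[np.cos(tr.x[2]),np.sin(tr.x[2])],[-np.sin(tr.x[2]),np.cos(tr.x[2])]])@(cs.x[:2]-tr.x[:2])),cs.x[2]-tr.x[2])
    print('lid edge',T(tr.x,[lidp(ld.x[0],0)]), 'hinge',T(tr.x,[[.095,0,.0425]]))
E
python3 fit.py
```

```text
[ 0.5507 -0.0217 -1.1139] [-1.7934 -0.5743 -1.1758  1.8279  2.2063  0.167   0.7737 -1.5032]
[ 0.5192  0.0257 -1.1866] [-0.3286  0.1496  0.3226 -0.1789  0.8567 -0.2775 -0.8498  0.3038]
[1.6439] [0.4449 0.2555 0.4356 1.7001]
case in tray [-0.0565 -0.0074] -0.07271467632391104
lid edge [[ 0.6023 -0.1266  0.2314]] hinge [[ 0.5926 -0.107   0.0425]]
```

```bash
cat > go.py <<'E'
from h import *
import sys
# go.py yaw_deg x y z [x y z ...]: shifts in present tool axes; yaw = world direction of tool x
np.set_printoptions(precision=4,suppress=True)
s=telemetry.get_obs(); q=s['tool_rot']; M=R.from_quat([q[1],q[2],q[3],q[0]]).as_matrix()
a=np.radians(float(sys.argv[1])); D=np.array([[np.cos(a),np.sin(a),0],[np.sin(a),-np.cos(a),0],[0,0,-1]])
print('turn',np.degrees(R.from_matrix(M.T@D).as_rotvec()),'t',s['t'],'pos',s['eef_pos'])
for P in np.array(sys.argv[2:],float).reshape(-1,3): print(P,M.T@(P-s['eef_pos']))
E
python3 go.py 112 .502 .067 .231 .502 .067 .085
```

```text
turn [ 0.0009 -0.0028 43.6621] t 1.15 pos [0.2782 0.615  0.2313]
[0.502 0.067 0.231] [-0.4298 -0.4071  0.0003]
[0.502 0.067 0.085] [-0.4298 -0.4071  0.1463]
```

```bash
python3 -m crank '[{"delta_rot":[0,0,8],"xyz":[-0.035,-0.033,0],"fingers":1},{"delta_rot":[0,0,16],"xyz":[-0.07,-0.066,0],"fingers":1},{"delta_rot":[0,0,24],"xyz":[-0.105,-0.1,0],"fingers":1},{"delta_rot":[0,0,32],"xyz":[-0.14,-0.133,0],"fingers":1},{"delta_rot":[0,0,40],"xyz":[-0.175,-0.166,0],"fingers":1},{"delta_rot":[0,0,43.7],"xyz":[-0.21,-0.2,0],"fingers":1},{"delta_rot":[0,0,43.7],"xyz":[-0.245,-0.232,0],"fingers":1},{"delta_rot":[0,0,43.7],"xyz":[-0.28,-0.265,0],"fingers":1},{"delta_rot":[0,0,43.7],"xyz":[-0.315,-0.3,0],"fingers":1},{"delta_rot":[0,0,43.7],"xyz":[-0.35,-0.332,0],"fingers":1}]' 40; python3 go.py 112 .502 .067 .231 .502 .067 .085
```

```text
t: 2.15
eef_pos: [0.4607, 0.1662, 0.2317]
tool_rot: [0.0, 0.56, 0.829, 0.0]
contact_force: [0.6, 0.2, 1.1]
gripper_width: 0.001
grasp_force: 0.0
turn [ 0.0489 -0.0226 -0.0444] t 2.15 pos [0.4607 0.1662 0.2317]
[0.502 0.067 0.231] [-0.1075  0.0012  0.0007]
[0.502 0.067 0.085] [-0.1075  0.0011  0.1467]
```

```bash
python3 -m crank '[{"delta_rot":[0,0,0],"xyz":[-0.04,0,0],"fingers":1},{"delta_rot":[0,0,0],"xyz":[-0.08,0,0],"fingers":1},{"delta_rot":[0,0,0],"xyz":[-0.107,0.001,0],"fingers":1},{"delta_rot":[0,0,0],"xyz":[-0.107,0.001,0.04],"fingers":1},{"delta_rot":[0,0,0],"xyz":[-0.107,0.001,0.08],"fingers":1},{"delta_rot":[0,0,0],"xyz":[-0.107,0.001,0.11],"fingers":1},{"delta_rot":[0,0,0],"xyz":[-0.107,0.001,0.11],"fingers":1}]'
python3 - <<'E'
from h import *
for n,b in (('top',(180,300,270,400)),('side',(150,270,240,370))):
    c=cam(n);
    r0,r1,k0,k1=b; im=c['img'][r0:r1,k0:k1,::-1]
    globals()[n]=cv2.resize(im,(390,360),interpolation=cv2.INTER_CUBIC)
cv2.imwrite('pics/pre.png',np.hstack([top,side]))
E
```

```text
t: 2.85
eef_pos: [0.4984, 0.0689, 0.1181]
tool_rot: [-0.002, 0.559, 0.829, -0.003]
contact_force: [-0.9, 1.0, 0.5]
gripper_width: 0.003
grasp_force: 0.0
```

View pics/pre.png

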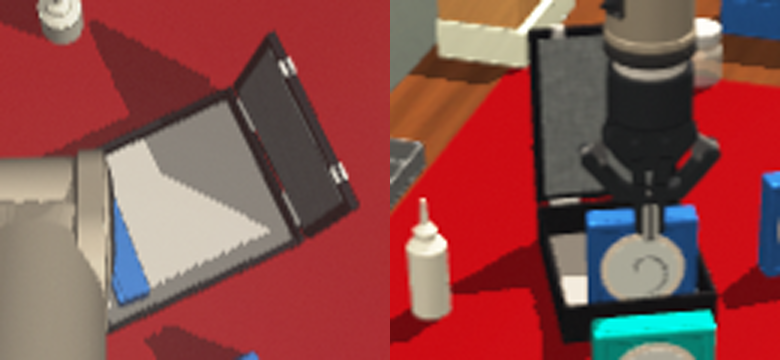

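The fingers stand centred in front of the case, about 20 mm clear and above the turquoise one. Now I'll lower and push slowly.

```bash
python3 -m crank '[{"delta_rot":[0,0,0],"xyz":[0,0,0.015],"fingers":1},{"delta_rot":[0,0,0],"xyz":[0,0,0.028],"fingers":1},{"delta_rot":[0,0,0],"xyz":[-0.008,0,0.028],"fingers":1},{"delta_rot":[0,0,0],"xyz":[-0.016,0,0.028],"fingers":1},{"delta_rot":[0,0,0],"xyz":[-0.02,0,0.028],"fingers":1},{"delta_rot":[0,0,0],"xyz":[-0.025,0,0.028],"fingers":1},{"delta_rot":[0,0,0],"xyz":[-0.03,0,0.028],"fingers":1},{"delta_rot":[0,0,0],"xyz":[-0.035,0,0.028],"fingers":1}]'; python3 -m crank '[{"delta_rot":[0,0,0],"xyz":[-0.004,0,0],"fingers":1},{"delta_rot":[0,0,0],"xyz":[-0.008,0,0],"fingers":1},{"delta_rot":[0,0,0],"xyz":[-0.012,0,0],"fingers":1},{"delta_rot":[0,0,0],"xyz":[-0.016,0,0],"fingers":1}]'
python3 - <<'E'
from h import *
c=cam('side'); cv2.imwrite('pics/push.png',cv2.resize(c['img'][150:270,240:370,::-1],(520,480)))
E
```

```text
t: 3.75
eef_pos: [0.5146, 0.0366, 0.0935]
tool_rot: [0.0, 0.559, 0.829, 0.0]
contact_force: [0.9, 0.6, 0.3]
gripper_width: 0.002
grasp_force: 0.1
t: 4.15
eef_pos: [0.5203, 0.0219, 0.0933]
tool_rot: [-0.0, 0.559, 0.829, -0.0]
contact_force: [-0.0, 0.1, 0.1]
gripper_width: 0.001
grasp_force: 0.0
```

View pics/push.png

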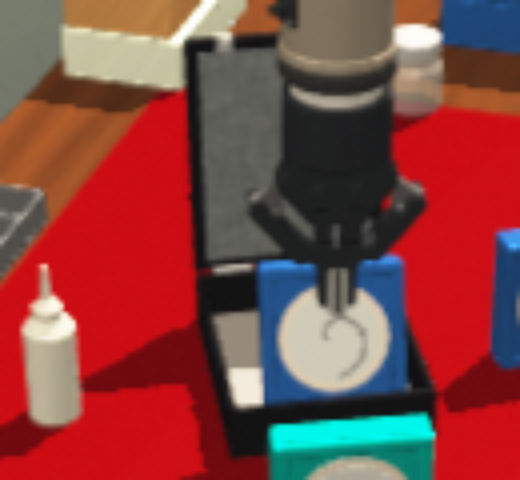

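It appears to be leaning back, with nearly zero force, so close to balance. I'll continue.

```bash
python3 -m crank '[{"delta_rot":[0,0,0],"xyz":[-0.005,0,0],"fingers":1},{"delta_rot":[0,0,0],"xyz":[-0.01,0,0],"fingers":1},{"delta_rot":[0,0,0],"xyz":[-0.015,0,0],"fingers":1},{"delta_rot":[0,0,0],"xyz":[-0.02,0,0],"fingers":1},{"delta_rot":[0,0,0],"xyz":[-0.025,0,0],"fingers":1},{"delta_rot":[0,0,0],"xyz":[-0.025,0,0],"fingers":1},{"delta_rot":[0,0,0],"xyz":[0,0,-0.05],"fingers":1},{"delta_rot":[0,0,0],"xyz":[0,0,-0.1],"fingers":1},{"delta_rot":[0,0,0],"xyz":[0,0,-0.15],"fingers":1},{"delta_rot":[0,0,0],"xyz":[0,0,-0.19],"fingers":1}]'
python3 - <<'E'
from h import *
r=[]
for n,b in (('top',(180,300,270,400)),('side',(150,270,240,370))):
    c=cam(n); r0,r1,k0,k1=b; r.append(cv2.resize(c['img'][r0:r1,k0:k1,::-1],(390,360),interpolation=cv2.INTER_CUBIC))
cv2.imwrite('pics/post.png',np.hstack(r))
E
python3 go.py -64 .62 -.2 .29
```

```text
t: 5.2
eef_pos: [0.52, 0.0223, 0.2857]
tool_rot: [0.0, 0.559, 0.829, 0.0]
contact_force: [1.6, -0.0, 0.5]
gripper_width: -0.002
grasp_force: 0.0
turn [  0.1369  -1.018  175.9557] t 5.3 pos [0.5238 0.0224 0.2897]
[ 0.62 -0.2   0.29] [-0.2422  0.0061  0.    ]
```

View pics/post.png

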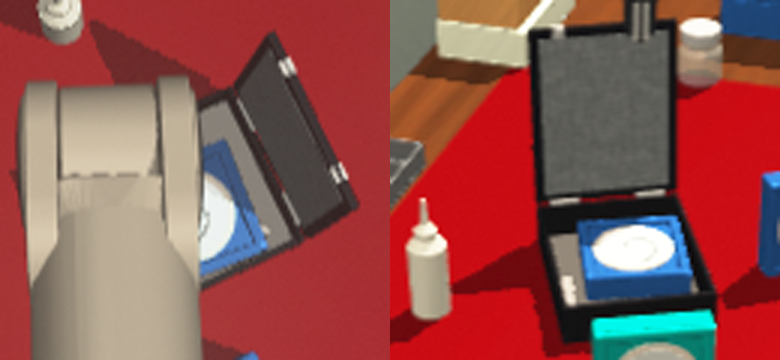

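The case lies on its back in the tray with the disc up (side crop ~(640,248)). Next is the lid: go over it and down behind.

```bash
python3 go.py 116 .62 -.162 .29 .62 -.162 .195
```

```text
turn [ 0.6627  0.0891 -4.0413] t 5.3 pos [0.5238 0.0224 0.2897]
[ 0.62  -0.162  0.29 ] [-0.207   0.0203  0.0001]
[ 0.62  -0.162  0.195] [-0.2069  0.0192  0.0951]
```

```bash
python3 -m crank '[{"delta_rot":[0,0,-2],"xyz":[-0.03,0.003,-0.01],"fingers":1},{"delta_rot":[0,0,-4],"xyz":[-0.075,0.007,-0.01],"fingers":1},{"delta_rot":[0,0,-4],"xyz":[-0.12,0.012,-0.01],"fingers":1},{"delta_rot":[0,0,-4],"xyz":[-0.165,0.016,-0.01],"fingers":1},{"delta_rot":[0,0,-4],"xyz":[-0.207,0.02,-0.01],"fingers":1},{"delta_rot":[0,0,-4],"xyz":[-0.207,0.02,-0.01],"fingers":1},{"delta_rot":[0,0,-4],"xyz":[-0.207,0.02,0.03],"fingers":1},{"delta_rot":[0,0,-4],"xyz":[-0.207,0.02,0.07],"fingers":1},{"delta_rot":[0,0,-4],"xyz":[-0.207,0.02,0.095],"fingers":1},{"delta_rot":[0,0,-4],"xyz":[-0.207,0.02,0.095],"fingers":1}]'
cat > lid.py <<'E'
from fit import *
import subprocess
s=telemetry.get_obs(); q=s['tool_rot']; M=R.from_quat([q[1],q[2],q[3],q[0]]).as_matrix()
print('pos',s['eef_pos'],s['t'])
for a in np.arange(1.7,-.01,-.1):
    P=lidp(max(a,0),0,.155); P[0]+=.011
    print(round(a,2),M.T@(T(tr.x,[P])[0]-s['eef_pos']))
E
python3 lid.py
```

```text
t: 6.3
eef_pos: [0.6132, -0.1607, 0.1836]
tool_rot: [-0.004, 0.53, 0.848, -0.002]
contact_force: [-0.9, 0.7, -0.8]
gripper_width: -0.002
grasp_force: 0.0
pos [ 0.6148 -0.1615  0.1864] 6.35
1.7 [ 0.0198  0.004  -0.0088]
1.6 [ 0.0352  0.004  -0.0107]
1.5 [ 0.0507  0.0039 -0.0112]
1.4 [ 0.0662  0.0039 -0.0101]
1.3 [ 0.0815  0.0038 -0.0074]
1.2 [ 0.0964  0.0038 -0.0032]
1.1 [0.1108 0.0038 0.0024]
1.0 [0.1247 0.0037 0.0094]
0.9 [0.1377 0.0037 0.0178]
0.8 [0.1499 0.0037 0.0275]
0.7 [0.161  0.0037 0.0383]
0.6 [0.171  0.0037 0.0502]
0.5 [0.1797 0.0037 0.063 ]
0.4 [0.1871 0.0038 0.0766]
0.3 [0.1931 0.0038 0.0909]
0.2 [0.1977 0.0038 0.1058]
0.1 [0.2008 0.0039 0.121 ]
-0.0 [0.2023 0.0039 0.1364]
```

```bash
python3 - <<'E'
from h import *
r=[]
for n,b in (('top',(180,300,270,400)),('side',(150,270,240,370))):
    c=cam(n); r0,r1,k0,k1=b; r.append(cv2.resize(c['img'][r0:r1,k0:k1,::-1],(390,360),interpolation=cv2.INTER_CUBIC))
cv2.imwrite('pics/behind.png',np.hstack(r))
E
```

```text
(no output)
```

View pics/behind.png

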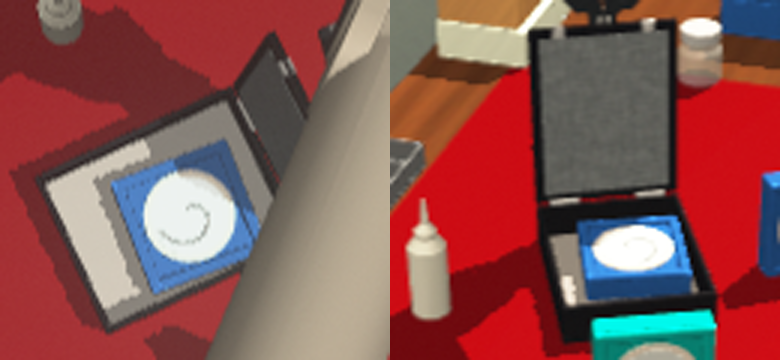

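Case lies flat in the tray and the gripper is behind the lid. Now the arc.

```bash
python3 -m crank '[{"delta_rot":[0,0,0],"xyz":[0.01,0.004,-0.005],"fingers":1},{"delta_rot":[0,0,0],"xyz":[0.02,0.004,-0.005],"fingers":1},{"delta_rot":[0,0,0],"xyz":[0.035,0.004,-0.005],"fingers":1},{"delta_rot":[0,0,0],"xyz":[0.051,0.004,-0.005],"fingers":1},{"delta_rot":[0,0,0],"xyz":[0.066,0.004,-0.004],"fingers":1},{"delta_rot":[0,0,0],"xyz":[0.082,0.004,-0.003],"fingers":1},{"delta_rot":[0,0,0],"xyz":[0.096,0.004,0],"fingers":1},{"delta_rot":[0,0,0],"xyz":[0.111,0.004,0.005],"fingers":1},{"delta_rot":[0,0,0],"xyz":[0.125,0.004,0.012],"fingers":1},{"delta_rot":[0,0,0],"xyz":[0.125,0.004,0.012],"fingers":1}]'; python3 lid.py
```

```text
t: 7.45
eef_pos: [0.5633, -0.0453, 0.1747]
tool_rot: [-0.002, 0.529, 0.849, -0.0]
contact_force: [0.6, 0.2, 0.6]
gripper_width: 0.001
grasp_force: 0.0
pos [ 0.5642 -0.0466  0.1754] 7.5
1.7 [-0.1056 -0.001  -0.0199]
1.6 [-0.0903 -0.001  -0.0219]
1.5 [-0.0748 -0.001  -0.0224]
1.4 [-0.0593 -0.0011 -0.0213]
1.3 [-0.044  -0.0011 -0.0186]
1.2 [-0.029  -0.0011 -0.0145]
1.1 [-0.0146 -0.0011 -0.0089]
1.0 [-0.0008 -0.0011 -0.0018]
0.9 [ 0.0123 -0.0012  0.0066]
0.8 [ 0.0245 -0.0012  0.0162]
0.7 [ 0.0356 -0.0012  0.027 ]
0.6 [ 0.0456 -0.0012  0.0389]
0.5 [ 0.0543 -0.0012  0.0517]
0.4 [ 0.0618 -0.0012  0.0653]
0.3 [ 0.0678 -0.0011  0.0796]
0.2 [ 0.0724 -0.0011  0.0944]
0.1 [ 0.0755 -0.0011  0.1096]
-0.0 [ 0.077  -0.0011  0.1251]
```

```bash
python3 - <<'E'
from fit import *
for n in ('side','top'):
    k=cam(n)
    for a in (1.64,1.0): print(n,a,'expected edge',proj(k,T(tr.x,[lidp(a,.075),lidp(a,-.075)])).round().tolist())
    for m in cut_out(n,'lid')[:2]:
        y,x=np.nonzero(m['pixels']); print(m['score'],x.min(),x.max(),y.min(),y.max(),len(x))
E
```

```text
side 1.64 expected edge [[286.0, 159.0], [336.0, 156.0]]
side 1.0 expected edge [[291.0, 185.0], [344.0, 181.0]]
0.96 289 343 184 217 1458
top 1.64 expected edge [[361.0, 191.0], [389.0, 250.0]]
top 1.0 expected edge [[314.0, 214.0], [341.0, 273.0]]
0.72 312 372 215 261 137
0.71 481 507 296 321 263
```

The lid is following, at an angle of about 1.0. I'll continue.

```bash
python3 -m crank '[{"delta_rot":[0,0,0],"xyz":[0.012,0,0.007],"fingers":1},{"delta_rot":[0,0,0],"xyz":[0.025,0,0.016],"fingers":1},{"delta_rot":[0,0,0],"xyz":[0.036,0,0.027],"fingers":1},{"delta_rot":[0,0,0],"xyz":[0.046,0,0.039],"fingers":1},{"delta_rot":[0,0,0],"xyz":[0.054,0,0.052],"fingers":1},{"delta_rot":[0,0,0],"xyz":[0.062,0,0.065],"fingers":1},{"delta_rot":[0,0,0],"xyz":[0.068,0,0.08],"fingers":1},{"delta_rot":[0,0,0],"xyz":[0.072,0,0.094],"fingers":1},{"delta_rot":[0,0,0],"xyz":[0.076,0,0.109],"fingers":1},{"delta_rot":[0,0,0],"xyz":[0.076,0,0.109],"fingers":1}]'; python3 lid.py | sed '2,14d'
```

```text
t: 8.75
eef_pos: [0.5297, 0.0208, 0.0649]
tool_rot: [-0.002, 0.53, 0.848, -0.001]
contact_force: [0.5, -0.4, -0.1]
gripper_width: -0.001
grasp_force: 0.0
pos [0.5306 0.0203 0.066 ] 8.8
0.4 [-0.013  -0.0006 -0.0443]
0.3 [-0.0069 -0.0006 -0.03  ]
0.2 [-0.0023 -0.0006 -0.0152]
0.1 [ 0.0008 -0.0005  0.0001]
-0.0 [ 0.0024 -0.0005  0.0155]
```

```bash
python3 -m crank '[{"delta_rot":[0,0,0],"xyz":[0.001,0,0.005],"fingers":1},{"delta_rot":[0,0,0],"xyz":[0.002,0,0.01],"fingers":1},{"delta_rot":[0,0,0],"xyz":[0.002,0,0.014],"fingers":1},{"delta_rot":[0,0,0],"xyz":[0.002,0,0.016],"fingers":1},{"delta_rot":[0,0,0],"xyz":[0.002,0,0.016],"fingers":1},{"delta_rot":[0,0,0],"xyz":[0.002,0,0.016],"fingers":1}]'
```

```text
t: 9.4
eef_pos: [0.5309, 0.0218, 0.0513]
tool_rot: [-0.0, 0.53, 0.848, -0.0]
contact_force: [0.6, -0.1, -0.3]
gripper_width: 0.001
grasp_force: 0.0
```

```bash
python3 -m crank '[{"delta_rot":[0,0,0],"xyz":[0,0,0.002],"fingers":1},{"delta_rot":[0,0,0],"xyz":[0,0,0.002],"fingers":1},{"delta_rot":[0,0,0],"xyz":[0,0,0.002],"fingers":1}]'|sed -n '2p;4p';python3 -m crank '[{"delta_rot":[0,0,0],"xyz":[0,0,0.002],"fingers":1},{"delta_rot":[0,0,0],"xyz":[0,0,0.002],"fingers":1},{"delta_rot":[0,0,0],"xyz":[0,0,0.002],"fingers":1}]'|sed -n '2p;4p'
```

```text
eef_pos: [0.5312, 0.0218, 0.0505]
contact_force: [-4.0, 0.1, 14.1]
eef_pos: [0.5313, 0.0219, 0.0502]
contact_force: [-10.1, 0.4, 35.0]
```

Pressed firmly at z ≈ 0.0505, the shut height. I'll retreat straight up and check.

```bash
python3 -m crank '[{"delta_rot":[0,0,0],"xyz":[0,0,-0.02],"fingers":1},{"delta_rot":[0,0,0],"xyz":[0,0,-0.06],"fingers":1},{"delta_rot":[0,0,0],"xyz":[0,0,-0.1],"fingers":1},{"delta_rot":[0,0,0],"xyz":[0,0,-0.14],"fingers":1},{"delta_rot":[0,0,0],"xyz":[-0.04,0,-0.18],"fingers":1},{"delta_rot":[0,0,0],"xyz":[-0.09,0,-0.2],"fingers":1},{"delta_rot":[0,0,0],"xyz":[-0.14,0,-0.2],"fingers":1},{"delta_rot":[0,0,0],"xyz":[-0.19,0,-0.2],"fingers":1},{"delta_rot":[0,0,0],"xyz":[-0.19,0,-0.2],"fingers":1}]'
python3 - <<'E'
from h import *
r=[]
for n,b in (('top',(180,340,220,400)),('side',(140,300,200,380))):
    c=cam(n); r0,r1,k0,k1=b; r.append(cv2.resize(c['img'][r0:r1,k0:k1,::-1],(400,356),interpolation=cv2.INTER_CUBIC))
cv2.imwrite('pics/shut.png',np.hstack(r))
E
```

```text
t: 10.9
eef_pos: [0.6147, -0.1561, 0.248]
tool_rot: [0.002, 0.533, 0.846, -0.001]
contact_force: [0.2, 0.0, 0.7]
gripper_width: 0.002
grasp_force: 0.0
```

View pics/shut.png

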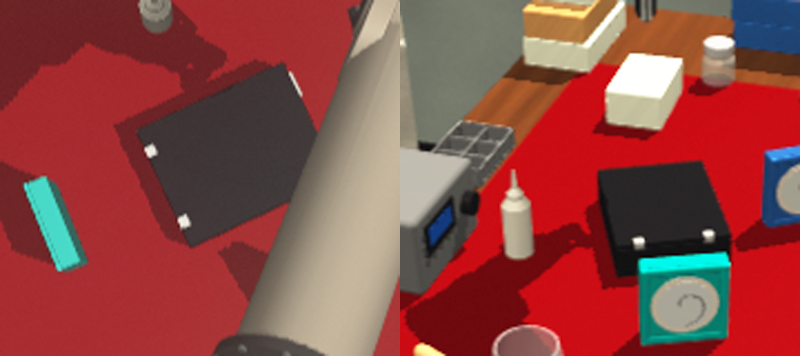

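The lid is fully shut with its latches at the front wall, and the spare, turquoise case, glue and other things near the case stand as before.

```bash
python3 -c "
from station import job; print(job.hand_in())"
```

```text
the job is handed in; nothing more can be done
None
```

The display case lies flat on its back in the carrying case with the disc up, the lid is pressed fully shut, nothing else on the bench was disturbed that I could see, and the job was handed in at about 11 s of the 54 s allowed.

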